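# Sieve vial stoppers out of the pill-bottle caps

### The arm

A 6-joint arm with a two-finger parallel gripper is mounted at the origin on the work surface. World frame = base frame: x ahead of the robot, y to its left, z up, the work surface at z = 0. Lengths are in m, angles in rad, forces in N, time in s.
With the tool pointing down it reaches from about 0.35 to 0.975 m from the base axis. Payload 4.9 kg.
Tool frame: the origin (TCP) lies at the very end of the fingers, on their centre line; the grasp point (between the pads) lies 19 mm behind it; z points along the fingers, x is the direction in which the jaws open and shut, and the axes are right-handed (so a half turn about z gives the same grasp; the last joint's range is limited). The gripper opens to 85 mm and grips with 20 to 120 N. Pads are 22 mm wide; open, the fingers measure 114 mm over their backs; the gripper's body (76 mm by 85 mm) begins 54 mm behind the grasp point. The pads swing forward as they close: fully open they stand 13 mm farther back than shut.
Start: joints at [1.017, 0.053, 1.613, -0, 1.476, -0.119], TCP at [0.263, 0.567, 0.198] pointing down, gripper open.
Joint ranges: [-3.01, 3.01], [-1.01, 2.22], [0.06, 2.58], [-1.02, 4.17], [0.09, 2.62], [-3.14, 3.14]. Speed limits (rad/s): [2.57, 2.57, 3.14, 3.14, 3.14, 3.14].

### API

Orientations are given as a unit quaternion [w, x, y, z].
In Python, from plant import manip, imaging gives the robot as it stands.
- The arm moves only by the shell command python3 -m pendant 'ROWS'. ROWS is JSON, a list that holds one entry, the list of rows, each a list of 7 numbers: the turn, a rotation vector about the world's x, y, z in units of pi rad (1.0 is pi rad), then the shift along the world's x, y, z in units of 250 mm (1.0 is 250 mm), then the opening, from 0 (shut) to 1 (fully open). In form: [[[ax, ay, az, tx, ty, tz, claw], ...]]. A call has 1 to 20 rows; each row shifts and turns the commanded pose from where the row before left it; what a row does not reach is not made up. A row lasts 1/8 s, in which the tool goes at most 62.5 mm and 10.7 degrees, less where a joint would pass 70% of its speed; a pose out of reach is approached as far as the arm can. A call with a number of a shift or a turn outside -1 to 1 is refused whole. A call with a gripper value outside its range is refused whole. The fingers move at their own pace and stop on an object; the grip force is fixed at half the most. Time passes only in rows, so rows that do not move let the fingers close. It gives the time, the measured TCP pose, the force and the opening at its end, in the units of the state.
- manip.state(): the state, without advancing time (a new reading comes with each control period).
- imaging.grab_frame(name): name is "side" or "top" or "wrist"; returns a dict with "frame" (420x560x3 uint8, blue, green, red), "mtx" (3x3 intrinsics, pixels), "k1" (the pictures are not rectified: a ray, as slopes to the right and down, at radius r is drawn at 1 + k1 r^2 times it, then the intrinsics apply), "world_to_cam" (4x4, takes a point from world to camera coordinates). Camera axes: x right, y down, z forward; pixel columns grow to the right and rows downward; lengths in m; the calibration is good to about 2 mm. A picture is of the moment at which its call begins. There is no depth.
- manip.job_done(): hands the job in, once; it reports no verdict.
The state is a dict: "time": time; "joint_pos": joint angles; "joint_vel": joint speeds; "joint_efforts": joint torques, N m; "tool_pos": TCP position; "tool_rot": TCP orientation; "contact_force": force on the tool from outside, world axes, zero at the start; "ft_torque": the same for the moment, N m; "gripper_width": opening from 0.0 (shut) to 1.0 (fully open).
Only numpy, scipy, OpenCV 4.12 (cv2) and the standard library are available. Lean on these libraries where they do the work, as an engineer would, in place of code of your own. Each camera call takes 0.05 s, during which the arm holds its last target. There are 200 camera calls.

### The job

The slotted steel basket with the bar handle holds a washed mix of large pill-bottle caps and small steel vial stoppers. Lift it by its bar, carry it gently and level to the open bamboo box, and shake it from side to side above the box until all three stoppers have dropped through the slots into the box and only the two caps are left. Keep the basket level throughout, do not touch the stoppers with the gripper, then stand the basket back where it was, with the caps still in it.

Things in the scene. Friction and masses are not known exactly. Their poses are not given: they have to be found in the camera images.
- sieve_grip (a point): Centre of the bar handle of the sieve, a steel basket 176 (own x) x 88 (own y) mm, 0.3 kg, open top, walls 45 high. Bar along x over the middle: 12 wide, 16 high, centre 92 mm above the underside; grip across it. Floor top 20 mm above the underside: a 24 mm solid strip along the middle, an open 22 mm slot along each side; so shake along y. The empty basket with a solid floor is not it.
- box_in (a point): Centre of the inner floor of the open bamboo catch box, fixed: outside 230 (own x) x 190 (own y) mm, 55 high, walls and floor 8 thick, so the inner floor is 214 x 174 mm and 8 mm above the table. The smaller bamboo box with its lid shut is not it.
- stopper0_center (a point): Centre of a steel vial stopper, a plain disc 16 mm wide, 10 mm high, 12 g, lying flat on the sieve's middle strip. It stays put under gentle motion and slides when the sieve's sideways acceleration exceeds 2.5 to 3.5 m/s2; some 12 mm of sliding takes it into a slot. Strokes of 70 mm to and fro, about 0.25 s each, do it.
- stopper1_center (a point): Centre of a steel vial stopper, a plain disc 16 mm wide, 10 mm high, 12 g, lying flat on the sieve's middle strip. It stays put under gentle motion and slides when the sieve's sideways acceleration exceeds 2.5 to 3.5 m/s2; some 12 mm of sliding takes it into a slot. Strokes of 70 mm to and fro, about 0.25 s each, do it.
- stopper2_center (a point): Centre of a steel vial stopper, a plain disc 16 mm wide, 10 mm high, 12 g, lying flat on the sieve's middle strip. It stays put under gentle motion and slides when the sieve's sideways acceleration exceeds 2.5 to 3.5 m/s2; some 12 mm of sliding takes it into a slot. Strokes of 70 mm to and fro, about 0.25 s each, do it.
- cap0_center (a point): Centre of a large white pill-bottle cap, a disc 48 mm wide, 14 mm high, 14 g, lying in one end of the sieve; too wide for the slots.
- cap1_center (a point): Centre of a large white pill-bottle cap, a disc 48 mm wide, 14 mm high, 14 g, lying in one end of the sieve; too wide for the slots.

How it is judged:
On the way, in this order (a step that is already met when the one before it is completed fails the run):
1. the sieve is lifted with all three stoppers and both caps still in it (height (world z) of sieve_grip above 0.132 m and x of stopper0_center in the frame of sieve_grip between -0.086 and 0.086 m and y of stopper0_center in the frame of sieve_grip between -0.042 and 0.042 m and z of stopper0_center in the frame of sieve_grip between -0.08 and -0.02 m and x of stopper1_center in the frame of sieve_grip between -0.086 and 0.086 m and y of stopper1_center in the frame of sieve_grip between -0.042 and 0.042 m and z of stopper1_center in the frame of sieve_grip between -0.08 and -0.02 m and x of stopper2_center in the frame of sieve_grip between -0.086 and 0.086 m and y of stopper2_center in the frame of sieve_grip between -0.042 and 0.042 m and z of stopper2_center in the frame of sieve_grip between -0.08 and -0.02 m and x of cap0_center in the frame of sieve_grip between -0.086 and 0.086 m and y of cap0_center in the frame of sieve_grip between -0.042 and 0.042 m and z of cap0_center in the frame of sieve_grip between -0.08 and -0.02 m and x of cap1_center in the frame of sieve_grip between -0.086 and 0.086 m and y of cap1_center in the frame of sieve_grip between -0.042 and 0.042 m and z of cap1_center in the frame of sieve_grip between -0.08 and -0.02 m), for 0.1 s.
2. with the sieve held above the box, all three stoppers have dropped into the box and both caps are still in the sieve (height (world z) of sieve_grip above 0.14 m and horizontal distance between sieve_grip and box_in below 0.12 m and x of stopper0_center in the frame of box_in between -0.107 and 0.107 m and y of stopper0_center in the frame of box_in between -0.087 and 0.087 m and z of stopper0_center in the frame of box_in between -0.005 and 0.04 m and x of stopper1_center in the frame of box_in between -0.107 and 0.107 m and y of stopper1_center in the frame of box_in between -0.087 and 0.087 m and z of stopper1_center in the frame of box_in between -0.005 and 0.04 m and x of stopper2_center in the frame of box_in between -0.107 and 0.107 m and y of stopper2_center in the frame of box_in between -0.087 and 0.087 m and z of stopper2_center in the frame of box_in between -0.005 and 0.04 m and x of cap0_center in the frame of sieve_grip between -0.086 and 0.086 m and y of cap0_center in the frame of sieve_grip between -0.042 and 0.042 m and z of cap0_center in the frame of sieve_grip between -0.08 and -0.02 m and x of cap1_center in the frame of sieve_grip between -0.086 and 0.086 m and y of cap1_center in the frame of sieve_grip between -0.042 and 0.042 m and z of cap1_center in the frame of sieve_grip between -0.08 and -0.02 m), for 0.1 s.
At the end, for the whole second after the job is handed in: All three stoppers lie in the bamboo box, both caps lie in the sieve, and the sieve stands upright on the table (within 5 mm of its standing height and 0.08 rad of level), let go, within 60 mm of where it stood at the start (x of stopper0_center in the frame of box_in between -0.107 and 0.107 m and y of stopper0_center in the frame of box_in between -0.087 and 0.087 m and z of stopper0_center in the frame of box_in between -0.005 and 0.04 m and x of stopper1_center in the frame of box_in between -0.107 and 0.107 m and y of stopper1_center in the frame of box_in between -0.087 and 0.087 m and z of stopper1_center in the frame of box_in between -0.005 and 0.04 m and x of stopper2_center in the frame of box_in between -0.107 and 0.107 m and y of stopper2_center in the frame of box_in between -0.087 and 0.087 m and z of stopper2_center in the frame of box_in between -0.005 and 0.04 m and x of cap0_center in the frame of sieve_grip between -0.086 and 0.086 m and y of cap0_center in the frame of sieve_grip between -0.042 and 0.042 m and z of cap0_center in the frame of sieve_grip between -0.08 and -0.02 m and x of cap1_center in the frame of sieve_grip between -0.086 and 0.086 m and y of cap1_center in the frame of sieve_grip between -0.042 and 0.042 m and z of cap1_center in the frame of sieve_grip between -0.08 and -0.02 m and height (world z) of sieve_grip between 0.087 and 0.097 m and angle between sieve_grip's own z axis and vertical below 0.08 rad and distance of sieve_grip from where it was at the start of the episode below 0.06 m); the robot touches nothing.
It fails at once if the sieve is tipped more than 0.23 rad (13 degrees) from level (angle between sieve_grip's own z axis and vertical above 0.23 rad).
It fails at once if the gripper touches a stopper (contact force between the fingers and stopper0 above 0.3 N or contact force between the fingers and stopper1 above 0.3 N or contact force between the fingers and stopper2 above 0.3 N).
It also fails if it takes over 58 s, if anything falls off the work surface, if the arm or the gripper's body presses on something with over 40 N, if the wrist force passes 120 N, or if a joint passes its speed limit or range.

## Working session

There is one attempt and no reset: what is moved stays moved. The work goes in short steps, Python scripts to look and compute and a shell command to move; the robot and the scene stay as the last step left them, time stands still between calls to the robot, and variables do not carry over. Pictures are saved under pics/ and viewed, about 8 in all and at most 12, crops included, and the job is handed in when it is done.

```bash
mkdir -p pics
cat > h.py <<'E'
import numpy as np, cv2
from plant import manip, imaging
def ray(f,u,v):
    K=f["mtx"];K=np.array(K);W=np.array(f["world_to_cam"])
    d=np.array([(u-K[0,2])/K[0,0],(v-K[1,2])/K[1,1]]);s=d.copy()
    for _ in range(30): s=d/(1+f["k1"]*(s@s))
    R=W[:3,:3];return -R.T@W[:3,3], R.T@np.array([s[0],s[1],1])
def at(f,u,v,z):
    c,d=ray(f,u,v);return c+d*(z-c[2])/d[2]
def proj(f,p):
    W=np.array(f["world_to_cam"]);q=W[:3,:3]@np.array(p)+W[:3,3];s=q[:2]/q[2];s=s*(1+f["k1"]*(s@s))
    K=np.array(f["mtx"]);return K[0,0]*s[0]+K[0,2],K[1,1]*s[1]+K[1,2]
E
python3 - <<'E'
from h import *
import pickle
fs={n:imaging.grab_frame(n) for n in("top","side")}
pickle.dump(fs,open("f0.pkl","wb"))
for n in fs: cv2.imwrite(f"pics/{n}0.png",cv2.resize(fs[n]["frame"],(800,600),interpolation=cv2.INTER_CUBIC))
print(manip.state()["tool_rot"],manip.state()["time"])
E
```

```text
[ 4.15318479e-04  8.42970573e-01  5.37958865e-01 -8.36409396e-04] 0.1
```

View pics/top0.png

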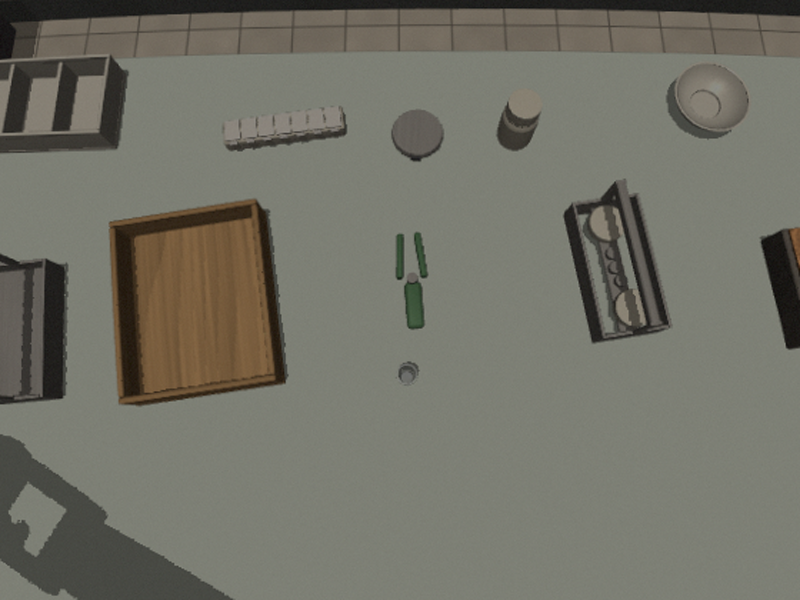

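View pics/side0.png

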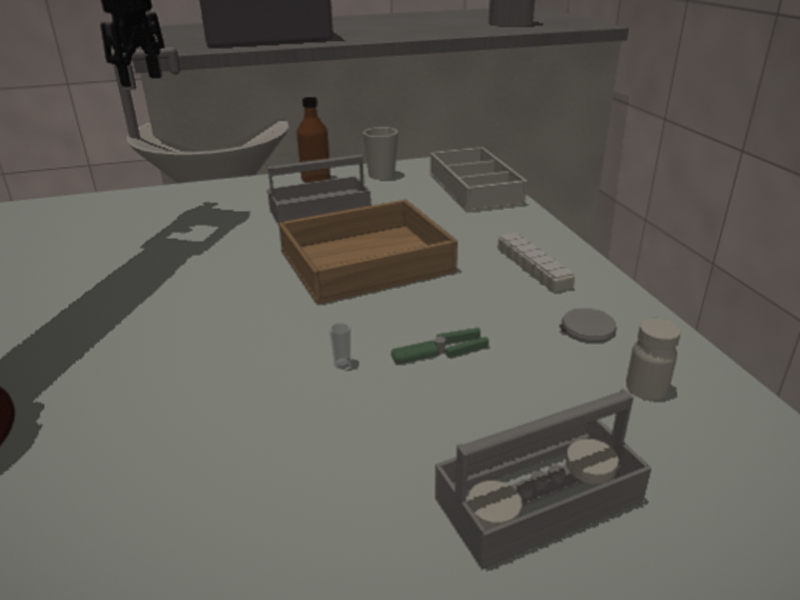

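Run:
```python
from h import *
import pickle
fs=pickle.load(open("f0.pkl","rb"));f=fs["top"];s=fs["side"]
g=lambda f,u,v,z:at(f,(u+.5)*.7-.5,(v+.5)*.7-.5,z)
for n,z,P in(("bar",.1,[(615,183),(626,180),(657,329),(669,326)]),("rim",.045,[(566,207),(595,341)]),("box",.055,[(110,224),(258,201),(285,382),(121,403)]),("boxin",.008,[(136,238),(256,215),(134,395),(272,375)])):
    Q=[g(f,*p,z)[:2] for p in P];print(n,np.round(Q,4).tolist(),np.mean(Q,0))
print([np.round(g(s,u,v,.1)[:2],4) for u,v in[(459,447),(631,400)]])
a=f["frame"][110:250,380:480];cv2.imwrite("pics/c1.png",cv2.resize(a,None,fx=4,fy=4,interpolation=cv2.INTER_CUBIC))
print(np.linalg.inv(np.array(f["world_to_cam"]))[:3,3])
```

```text
bar [[0.6971, -0.243], [0.7009, -0.2566], [0.5228, -0.276], [0.526, -0.2901]] [ 0.61170639 -0.26644874]
rim [[0.6882, -0.1987], [0.5175, -0.2228]] [ 0.60284678 -0.21071587]
box [[0.6682, 0.3756], [0.6955, 0.1882], [0.4709, 0.1463], [0.4464, 0.3407]] [0.570268   0.26270082]
boxin [[0.6648, 0.3632], [0.6945, 0.2027], [0.458, 0.3479], [0.4829, 0.1728]] [0.57505976 0.27164581]
[array([ 0.5312, -0.2706]), array([ 0.701 , -0.2578])]
[0.42454083 0.00417292 0.73278666]
```

View pics/c1.png

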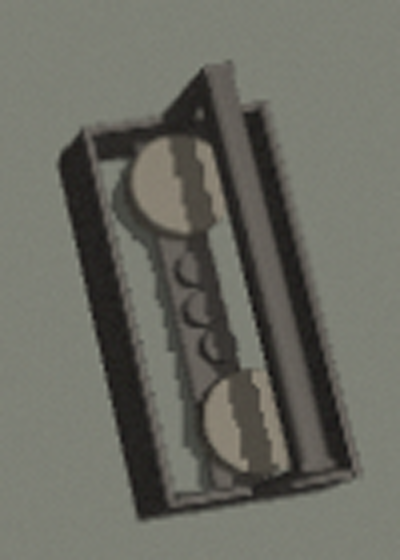

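```bash
python3 -m pendant '[[[0,0,0.0108,0.0776,-0.185,0.0116,1],[0,0,0.0108,0.0776,-0.185,0.0116,1],[0,0,0.0108,0.0776,-0.185,0.0116,1],[0,0,0.0108,0.0776,-0.185,0.0116,1],[0,0,0.0108,0.0776,-0.185,0.0116,1],[0,0,0.0108,0.0776,-0.185,0.0116,1],[0,0,0.0108,0.0776,-0.185,0.0116,1],[0,0,0.0108,0.0776,-0.185,0.0116,1],[0,0,0.0108,0.0776,-0.185,0.0116,1],[0,0,0.0108,0.0776,-0.185,0.0116,1],[0,0,0.0108,0.0776,-0.185,0.0116,1],[0,0,0.0108,0.0776,-0.185,0.0116,1],[0,0,0.0108,0.0776,-0.185,0.0116,1],[0,0,0.0108,0.0776,-0.185,0.0116,1],[0,0,0.0108,0.0776,-0.185,0.0116,1],[0,0,0.0108,0.0776,-0.185,0.0116,1],[0,0,0.0108,0.0776,-0.185,0.0116,1],[0,0,0.0108,0.0776,-0.185,0.0116,1],[0,0,0,0,0,0,1],[0,0,0,0,0,0,1]]]'
python3 - <<'E'
from h import *
import pickle
f=imaging.grab_frame("wrist");pickle.dump(f,open("w1.pkl","wb"))
cv2.imwrite("pics/w1.png",cv2.resize(f["frame"],(800,600),interpolation=cv2.INTER_CUBIC))
print(manip.state()["joint_pos"])
E
```

```text
time: 2.6
tool_pos: [0.612, -0.2651, 0.2498]
tool_rot: [-0.001, 0.642, 0.766, 0.0]
contact_force: [0.3, -0.1, -0.6]
gripper_width: 1.001
[-5.19790645e-01  1.26050680e-01  1.44933335e+00  2.81874454e-04
  1.56733107e+00 -2.26698586e+00]
```

View pics/w1.png

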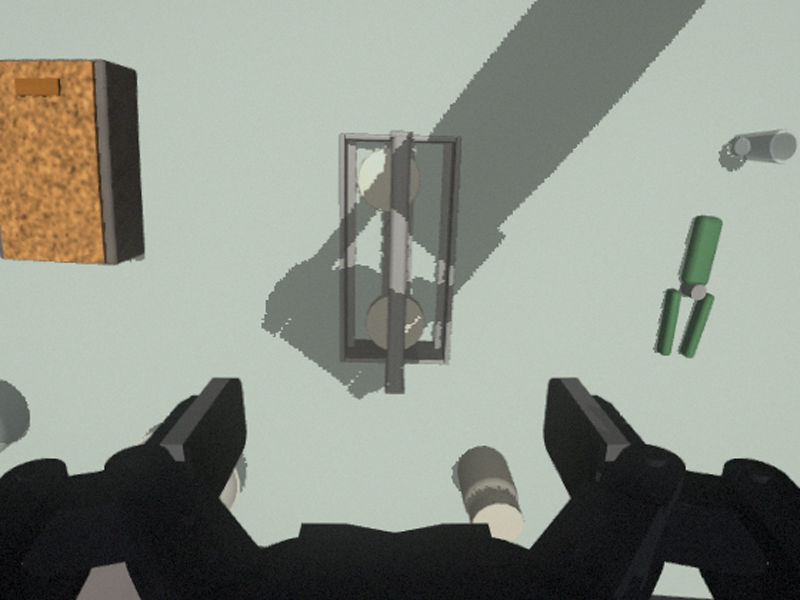

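Run:
```python
from h import *
import pickle
f=pickle.load(open("w1.pkl","rb"))
g=lambda u,v,z:at(f,(u+.5)*.7-.5,(v+.5)*.7-.5,z)[:2]
for n,z,P in(("bar",.1,[(391,132),(412,132),(386,392),(404,392)]),("rim",.045,[(340,134),(461,137),(341,362),(449,363)])):
    Q=np.array([g(*p,z) for p in P]);d=Q[2]+Q[3]-Q[0]-Q[1];print(n,np.round(Q,4).tolist(),Q.mean(0),np.degrees(np.arctan2(d[1],d[0])),np.hypot(*d)/2)
q=manip.state()["tool_rot"];print(2*np.degrees(np.arctan2(q[2],q[1])))
```

```text
bar [[0.5304, -0.2815], [0.5281, -0.2689], [0.7018, -0.2549], [0.6996, -0.2426]] [ 0.61496624 -0.26196254] 8.76641188797556 0.17347024861004676
rim [[0.5356, -0.3179], [0.5224, -0.2322], [0.7086, -0.2912], [0.6944, -0.2057]] [ 0.61524711 -0.26173843] 8.777936942300354 0.17456683086966385
100.10684672160977
```

```bash
python3 -m pendant '[[[0,0,-0.0074,0.012,0.0124,-0.08,1],[0,0,0,0,0,-0.1,1],[0,0,0,0,0,-0.1,1],[0,0,0,0,0,-0.1,1],[0,0,0,0,0,-0.1,1],[0,0,0,0,0,-0.1,1],[0,0,0,0,0,-0.08,1],[0,0,0,0,0,-0.047,1],[0,0,0,0,0,0,1],[0,0,0,0,0,0,1]]]'
python3 -m pendant '[[[0,0,0,0,0,0,0],[0,0,0,0,0,0,0],[0,0,0,0,0,0,0],[0,0,0,0,0,0,0],[0,0,0,0,0,0,0],[0,0,0,0,0,0,0],[0,0,0,0,0,0,0],[0,0,0,0,0,0,0],[0,0,0,0,0,0,0],[0,0,0,0,0,0,0],[0,0,0,0,0,0,0],[0,0,0,0,0,0,0]]]'
```

```text
time: 3.9
tool_pos: [0.6162, -0.2629, 0.0751]
tool_rot: [0.001, 0.651, 0.759, 0.0]
contact_force: [-0.4, 0.3, 0.2]
gripper_width: 1.001
time: 5.4
tool_pos: [0.6155, -0.2626, 0.0738]
tool_rot: [0.0, 0.651, 0.759, -0.0]
contact_force: [0.0, -0.3, 0.4]
gripper_width: 0.002
```

Run:
```python
from h import *
import pickle
f=imaging.grab_frame("wrist");s=imaging.grab_frame("side")
a=cv2.resize(s["frame"][230:420,270:490],None,fx=2.2,fy=2.2,interpolation=cv2.INTER_CUBIC)
b=cv2.resize(f["frame"],(0,0),fx=.55,fy=.55) if 0 else f["frame"][:,120:430]
b=cv2.resize(b,(310,418));cv2.imwrite("pics/w2.png",np.hstack([a[:418],b]))
t=np.array([*proj(s,(0.6162,-0.2629,.073))]);print(t,manip.state()["gripper_width"])
```

```text
[381.35816608 311.20937667] 6.168212826301761e-05
```

View pics/w2.png

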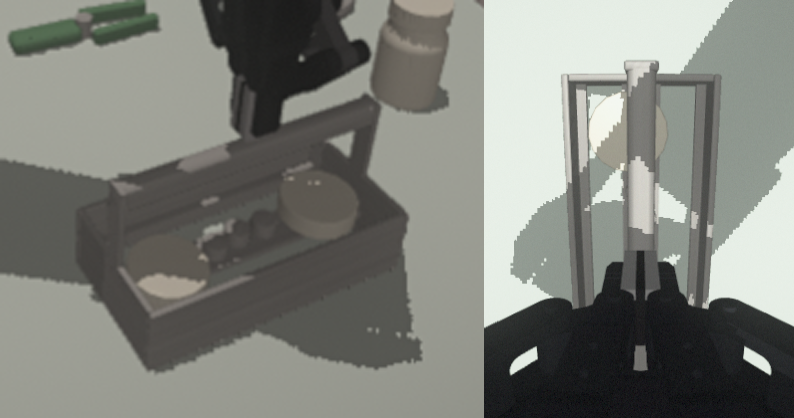

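Run:
```python
from h import *
s=imaging.grab_frame("side");w=imaging.grab_frame("wrist")
for z in(.073,.084,.092,.1,.11,.12):
    u,v=proj(s,(.6155,-.2626,z));print(z,((u-270)*2.2,(v-230)*2.2))
    print("   wrist",proj(w,(.6155,-.2626,z)))
print([((u-270)*2.2,(v-230)*2.2) for u,v in(proj(s,(.615-.088*np.cos(.153),-.262-.088*np.sin(.153),.1)),proj(s,(.615+.088*np.cos(.153),-.262+.088*np.sin(.153),.1)))])
print(np.linalg.inv(np.array(s["world_to_cam"]))[:3,3])
cv2.imwrite("pics/w3.png",cv2.resize(np.hstack([w["frame"][200:420,180:380],s["frame"][190:410,300:480]]),(0,0),fx=2.1,fy=2.1,interpolation=cv2.INTER_CUBIC))
```

```text
0.073 (np.float64(243.64357539723187), np.float64(178.55301245397544))
   wrist (np.float64(275.87570298985975), np.float64(244.0144285088611))
0.084 (np.float64(245.60332428685916), np.float64(164.14942866189133))
   wrist (np.float64(275.8778110290328), np.float64(252.07021458811738))
0.092 (np.float64(247.05241910307836), np.float64(153.4944272269193))
   wrist (np.float64(275.87951602015255), np.float64(258.5524233778211))
0.1 (np.float64(248.52204488949965), np.float64(142.6844873189046))
   wrist (np.float64(275.8813895495606), np.float64(265.64134821637094))
0.11 (np.float64(250.38860476392682), np.float64(128.94909159113632))
   wrist (np.float64(275.8840083069241), np.float64(275.4908433073126))
0.12 (np.float64(252.28878232631655), np.float64(114.95966720076667))
   wrist (np.float64(275.88699397263605), np.float64(286.6370364412645))
[(np.float64(110.05795650411137), np.float64(189.39088766392408)), (np.float64(370.0275698980175), np.float64(99.80997204946193))]
[ 0.37925942 -0.64328006  0.47722163]
```

View pics/w3.png

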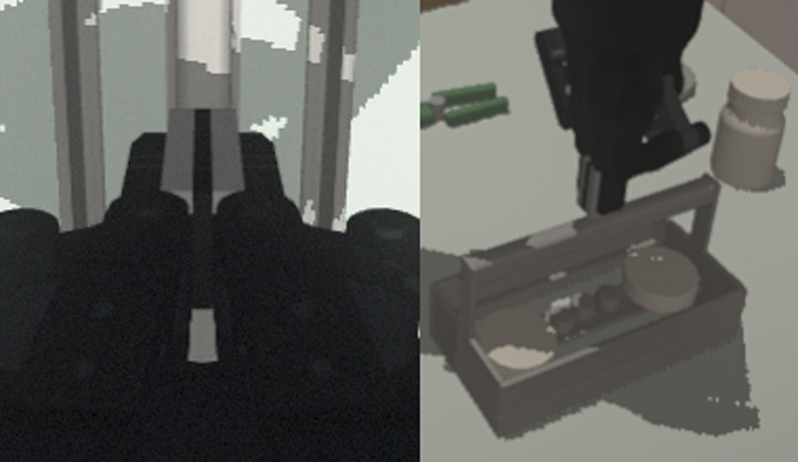

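```bash
python3 -m pendant '[[[0,0,0,0,0,0,1],[0,0,0,0,0,0,1],[0,0,0,0,0,0,1],[0,0,0,0,0,0,1],[0,0,0,0,0,0,1],[0,0,0,0,0,0,1],[0,0,0,0,0,0,1],[0,0,0,0,0,0,1]]]'
python3 - <<'E'
from h import *
s=imaging.grab_frame("side");w=imaging.grab_frame("wrist")
c=np.array([.6155,-.2626]);j=np.array([-np.sin(.153),np.cos(.153)])
for z in (.073,.086,.1,.12):
  for k in(-.0425,.0425): 
    p=(*(c+k*j),z);u,v=proj(s,p);a,b=proj(w,p);print(z,k,"side",((u-300)*2.1+420,(v-190)*2.1),"wrist",((a-180)*2.1,(b-200)*2.1))
cv2.imwrite("pics/w4.png",cv2.resize(np.hstack([w["frame"][200:420,180:380],s["frame"][190:410,300:480]]),(0,0),fx=2.1,fy=2.1,interpolation=cv2.INTER_CUBIC))
E
```

```text
time: 6.6
tool_pos: [0.6155, -0.2626, 0.0739]
tool_rot: [0.0, 0.651, 0.759, -0.0]
contact_force: [-0.3, 0.9, 0.4]
gripper_width: 0.999
0.073 -0.0425 side (np.float64(633.6962495518909), np.float64(301.66202336356275)) wrist (np.float64(32.52919088513225), np.float64(92.19544210407045))
0.073 0.0425 side (np.float64(550.265606640065), np.float64(212.37599129194084)) wrist (np.float64(370.11860509199374), np.float64(92.04452021096542))
0.086 -0.0425 side (np.float64(636.5981297048504), np.float64(284.9572143987198)) wrist (np.float64(20.702401954404728), np.float64(112.26434415980624))
0.086 0.0425 side (np.float64(551.9232429819647), np.float64(196.53681777146005)) wrist (np.float64(381.95299483516936), np.float64(112.10029427043229))
0.1 -0.0425 side (np.float64(639.8029230264805), np.float64(266.4971580148873)) wrist (np.float64(6.00755831245258), np.float64(137.25137928093403))
0.1 0.0425 side (np.float64(553.748563115864), np.float64(179.08468375440773)) wrist (np.float64(396.6572299174514), np.float64(137.070594429618))
0.12 -0.0425 side (np.float64(644.5309099803343), np.float64(239.2412012576803)) wrist (np.float64(-19.535285740920727), np.float64(180.82394084335192))
0.12 0.0425 side (np.float64(556.4312438947868), np.float64(153.41483056030938)) wrist (np.float64(422.2163154348823), np.float64(180.6130017793045))
```

View pics/w4.png

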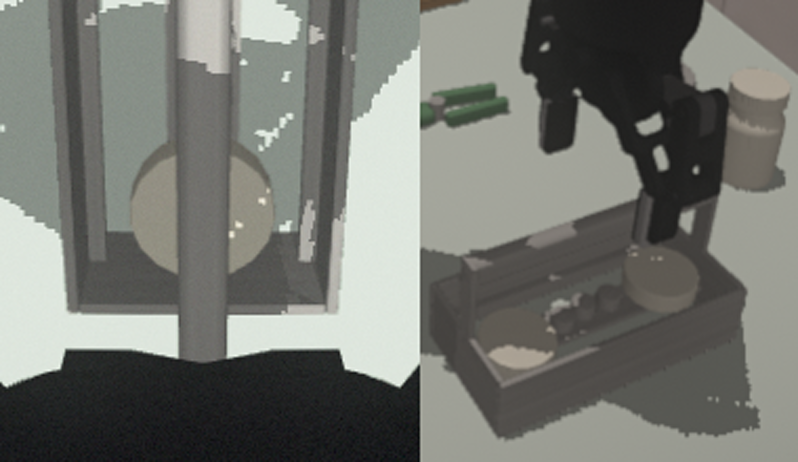

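The fingertips really end about 34 mm higher than the reported TCP: the open tips are at (655,240) and (557,150) in the side crop, which matches z≈0.12. They shut above the bar, so I'll go 34 mm lower and regrip.

```bash
python3 -m pendant '[[[0,0,0,0,0,-0.04,1],[0,0,0,0,0,-0.04,1],[0,0,0,0,0,-0.04,1],[0,0,0,0,0,-0.016,1],[0,0,0,0,0,0,1]]]'
python3 -m pendant '[[[0,0,0,0,0,0,0],[0,0,0,0,0,0,0],[0,0,0,0,0,0,0],[0,0,0,0,0,0,0],[0,0,0,0,0,0,0],[0,0,0,0,0,0,0],[0,0,0,0,0,0,0],[0,0,0,0,0,0,0],[0,0,0,0,0,0,0],[0,0,0,0,0,0,0]]]'
```

```text
time: 7.32
tool_pos: [0.6152, -0.2624, 0.0392]
tool_rot: [-0.0, 0.651, 0.759, -0.0]
contact_force: [-0.1, 0.1, 0.3]
gripper_width: 0.998
time: 8.57
tool_pos: [0.6156, -0.2625, 0.0401]
tool_rot: [0.0, 0.651, 0.759, 0.0]
contact_force: [-1.4, 1.3, 3.7]
gripper_width: 0.13
```

```bash
python3 -m pendant '[[[0,0,0,0,0,0.01,0],[0,0,0,0,0,0.02,0],[0,0,0,0,0,0.03,0],[0,0,0,0,0,0.04,0],[0,0,0,0,0,0.05,0],[0,0,0,0,0,0.05,0],[0,0,0,0,0,0.05,0],[0,0,0,0,0,0.04,0],[0,0,0,0,0,0.03,0],[0,0,0,0,0,0.02,0],[0,0,0,0,0,0,0],[0,0,0,0,0,0,0]]]'
python3 - <<'E'
from h import *
s=imaging.grab_frame("side");w=imaging.grab_frame("wrist")
cv2.imwrite("pics/w5.png",cv2.resize(np.hstack([w["frame"][100:400,140:420],s["frame"][100:400,280:540]]),(0,0),fx=1.48,fy=1.48,interpolation=cv2.INTER_CUBIC))
E
```

```text
time: 10.07
tool_pos: [0.6151, -0.2624, 0.1243]
tool_rot: [-0.0, 0.651, 0.759, -0.0]
contact_force: [0.1, 0.3, -3.1]
gripper_width: 0.127
```

View pics/w5.png

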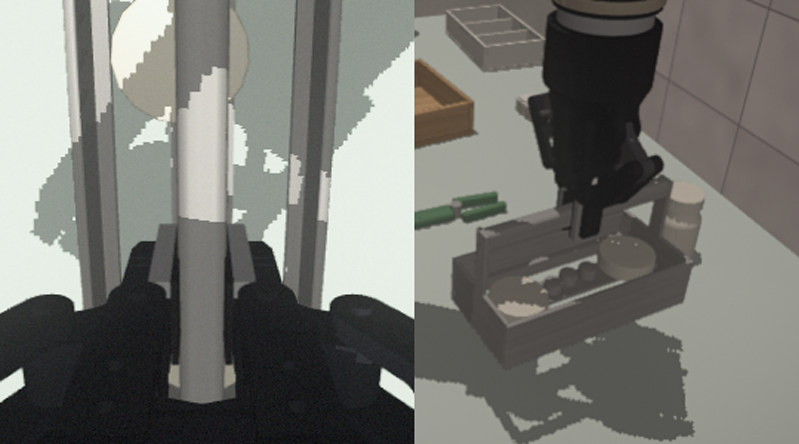

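The sieve is lifted level, with the three stoppers (a row near (575,278)) and both caps in it. Next is the gentle carry to the box.

```bash
python3 -m pendant '[[[0,0,0,-0.002,0.02,0,0],[0,0,0,-0.003,0.04,0,0],[0,0,0,-0.005,0.06,0,0],[0,0,0,-0.007,0.08,0,0],[0,0,0,-0.009,0.10,0,0],[0,0,0,-0.010,0.12,0,0],[0,0,0,-0.012,0.14,0,0],[0,0,0,-0.012,0.14,0,0],[0,0,0,-0.012,0.14,0,0],[0,0,0,-0.012,0.14,0,0],[0,0,0,-0.012,0.14,0,0],[0,0,0,-0.012,0.14,0,0],[0,0,0,-0.012,0.14,0,0],[0,0,0,-0.012,0.14,0,0],[0,0,0,-0.012,0.14,0,0],[0,0,0,-0.010,0.12,0,0],[0,0,0,-0.009,0.10,0,0],[0,0,0,-0.007,0.08,0,0],[0,0,0,-0.005,0.06,0,0],[0,0,0,-0.003,0.04,0,0]]]'; python3 -m pendant '[[[0,0,0,-0.002,0.02,0,0],[0,0,0,0,0,-0.01,0],[0,0,0,0,0,-0.02,0],[0,0,0,0,0,-0.01,0],[0,0,0,0,0,0,0]]]'
python3 - <<'E'
from h import *
s=imaging.grab_frame("side");w=imaging.grab_frame("top")
cv2.imwrite("pics/w6.png",np.hstack([cv2.resize(w["frame"][80:340,0:260],(400,400)),cv2.resize(s["frame"][50:250,150:350],(400,400))]))
E
```

```text
time: 12.68
tool_pos: [0.5707, 0.2582, 0.1249]
tool_rot: [0.0, 0.651, 0.759, -0.0]
contact_force: [1.0, -1.6, -4.0]
gripper_width: 0.128
time: 13.3
tool_pos: [0.5702, 0.262, 0.1142]
tool_rot: [-0.0, 0.651, 0.759, -0.0]
contact_force: [-0.6, 0.3, -4.3]
gripper_width: 0.129
```

View pics/w6.png

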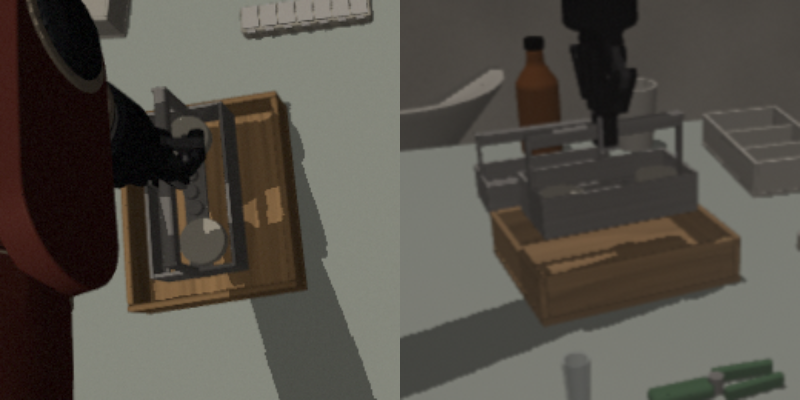

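```bash
python3 -m pendant '[[[0,0,0,-0.021,0.138,0,0],[0,0,0,0.021,-0.138,0,0],[0,0,0,0.021,-0.138,0,0],[0,0,0,-0.021,0.138,0,0],[0,0,0,-0.021,0.138,0,0],[0,0,0,0.021,-0.138,0,0],[0,0,0,0.021,-0.138,0,0],[0,0,0,-0.021,0.138,0,0],[0,0,0,-0.021,0.138,0,0],[0,0,0,0.021,-0.138,0,0],[0,0,0,0.021,-0.138,0,0],[0,0,0,-0.021,0.138,0,0],[0,0,0,-0.021,0.138,0,0],[0,0,0,0.021,-0.138,0,0],[0,0,0,0.021,-0.138,0,0],[0,0,0,-0.021,0.138,0,0],[0,0,0,0,0,0,0],[0,0,0,0,0,0,0]]]'
python3 - <<'E'
from h import *
s=imaging.grab_frame("side");w=imaging.grab_frame("top")
cv2.imwrite("pics/w7.png",np.hstack([cv2.resize(w["frame"][120:300,60:240],(400,400),interpolation=2),cv2.resize(s["frame"][90:220,200:330],(400,400),interpolation=2)]))
E
```

```text
time: 15.65
tool_pos: [0.5706, 0.2624, 0.1151]
tool_rot: [0.0, 0.651, 0.759, 0.0]
contact_force: [0.4, 0.1, -3.0]
gripper_width: 0.129
```

View pics/w7.png

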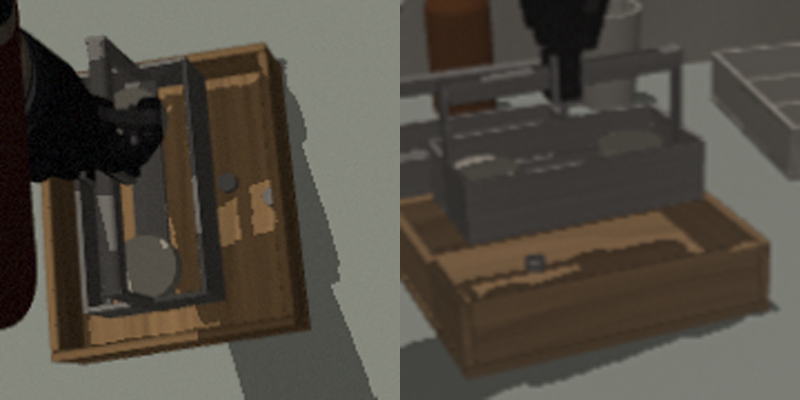

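```bash
python3 -m pendant '[[[0,0,0,-0.021,0.138,0,0],[0,0,0,0.021,-0.138,0,0],[0,0,0,0.021,-0.138,0,0],[0,0,0,-0.021,0.138,0,0],[0,0,0,-0.021,0.138,0,0],[0,0,0,0.021,-0.138,0,0],[0,0,0,0.021,-0.138,0,0],[0,0,0,-0.021,0.138,0,0],[0,0,0,-0.021,0.138,0,0],[0,0,0,0.021,-0.138,0,0],[0,0,0,0.021,-0.138,0,0],[0,0,0,-0.021,0.138,0,0],[0,0,0,-0.021,0.138,0,0],[0,0,0,0.021,-0.138,0,0],[0,0,0,0.021,-0.138,0,0],[0,0,0,-0.021,0.138,0,0],[0,0,0,0,0,0,0],[0,0,0,0,0,0,0]]]'
python3 -m pendant '[[[0,0,0,0,0,0.02,0],[0,0,0,0,0,0.04,0],[0,0,0,0,0,0.06,0],[0,0,0,0,0,0.08,0],[0,0,0,0,0,0.1,0],[0,0,0,0,0,0.1,0],[0,0,0,0,0,0.1,0],[0,0,0,0,0,0.1,0],[0,0,0,0,0,0.08,0],[0,0,0,0,0,0.06,0],[0,0,0,0,0,0.04,0],[0,0,0,0,0,0.02,0],[0,0,0,0,0,0,0]]]'
python3 - <<'E'
from h import *
w=imaging.grab_frame("top");s=imaging.grab_frame("side");r=imaging.grab_frame("wrist")
b=w["frame"][120:300,0:240]
cv2.imwrite("pics/w8.png",np.vstack([np.hstack([cv2.resize(b,(400,300),interpolation=2),cv2.resize(s["frame"][20:230,170:450],(400,300),interpolation=2)]),np.hstack([cv2.resize(r["frame"],(400,300),interpolation=2),cv2.resize(cv2.convertScaleAbs(b,alpha=2.5),(400,300),interpolation=2)])]))
E
```

```text
time: 18.0
tool_pos: [0.5705, 0.2621, 0.1148]
tool_rot: [0.0, 0.651, 0.759, -0.0]
contact_force: [-0.1, 0.5, -2.9]
gripper_width: 0.129
time: 19.62
tool_pos: [0.5704, 0.2624, 0.3146]
tool_rot: [-0.0, 0.651, 0.759, -0.0]
contact_force: [-0.6, 0.4, -3.9]
gripper_width: 0.133
```

View pics/w8.png

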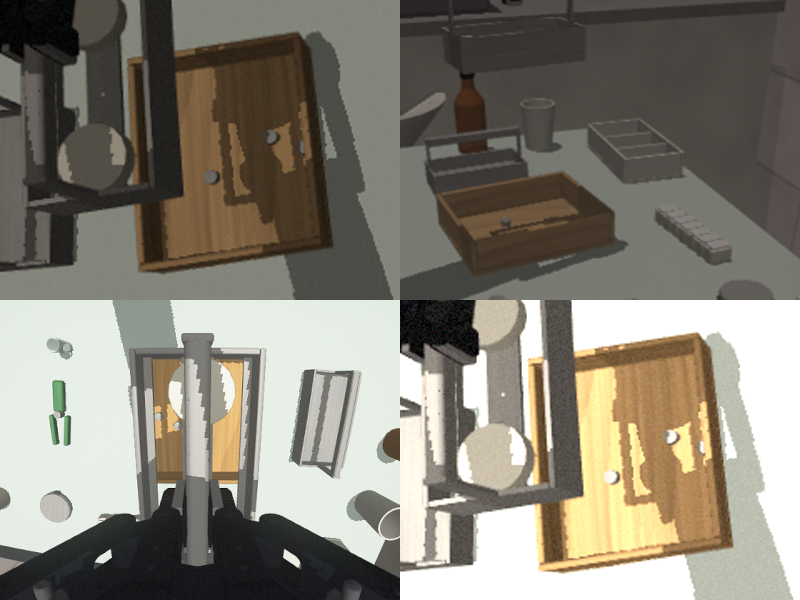

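All three stoppers are in the box, at (272,136), (211,176) and (302,147), the last against the right wall. The strip is empty and both caps are still in the sieve. Carrying it back.

```bash
python3 -m pendant '[[[0,0,0,0.002,-0.02,0,0],[0,0,0,0.003,-0.04,0,0],[0,0,0,0.005,-0.06,0,0],[0,0,0,0.007,-0.08,0,0],[0,0,0,0.009,-0.10,0,0],[0,0,0,0.010,-0.12,0,0],[0,0,0,0.012,-0.14,0,0],[0,0,0,0.012,-0.14,-0.02,0],[0,0,0,0.012,-0.14,-0.04,0],[0,0,0,0.012,-0.14,-0.06,0],[0,0,0,0.012,-0.14,-0.06,0],[0,0,0,0.012,-0.14,-0.06,0],[0,0,0,0.012,-0.14,-0.06,0],[0,0,0,0.012,-0.14,-0.06,0],[0,0,0,0.012,-0.14,-0.06,0],[0,0,0,0.010,-0.12,-0.06,0],[0,0,0,0.009,-0.10,-0.06,0],[0,0,0,0.007,-0.08,-0.04,0],[0,0,0,0.005,-0.06,-0.02,0],[0,0,0,0.003,-0.04,0,0]]]'; python3 -m pendant '[[[0,0,0,0.002,-0.02,0,0],[0,0,0,0,0,-0.02,0],[0,0,0,0,0,-0.04,0],[0,0,0,0,0,-0.06,0],[0,0,0,0,0,-0.06,0],[0,0,0,0,0,-0.06,0],[0,0,0,0,0,-0.06,0],[0,0,0,0,0,-0.04,0],[0,0,0,0,0,-0.04,0],[0,0,0,0,0,-0.03,0],[0,0,0,0,0,-0.02,0],[0,0,0,0,0,0,0],[0,0,0,0,0,0,0]]]'
```

```text
time: 22.28
tool_pos: [0.6149, -0.2581, 0.1646]
tool_rot: [-0.0, 0.651, 0.759, 0.0]
contact_force: [0.0, 0.5, -3.3]
gripper_width: 0.126
time: 23.9
tool_pos: [0.6158, -0.2628, 0.0579]
tool_rot: [0.0, 0.651, 0.759, 0.0]
contact_force: [0.1, 0.0, -2.5]
gripper_width: 0.128
```

```bash
python3 -m pendant '[[[0,0,0,0,0,-0.02,0],[0,0,0,0,0,-0.02,0],[0,0,0,0,0,-0.01,0],[0,0,0,0,0,-0.01,0],[0,0,0,0,0,-0.006,0],[0,0,0,0,0,-0.004,0],[0,0,0,0,0,0,0],[0,0,0,0,0,0,0],[0,0,0,0,0,0,0]]]'
```

```text
time: 25.02
tool_pos: [0.6157, -0.2627, 0.0402]
tool_rot: [0.0, 0.651, 0.759, 0.0]
contact_force: [-0.1, 0.7, -2.0]
gripper_width: 0.129
```

```bash
python3 -m pendant '[[[0,0,0,0,0,-0.002,0],[0,0,0,0,0,0,0],[0,0,0,0,0,0,1],[0,0,0,0,0,0,1],[0,0,0,0,0,0,1],[0,0,0,0,0,0,1],[0,0,0,0,0,0,1],[0,0,0,0,0,0,1],[0,0,0,0,0,0,1],[0,0,0,0,0,0,1]]]' && python3 -m pendant '[[[0,0,0,0,0,0.02,1],[0,0,0,0,0,0.06,1],[0,0,0,0,0,0.1,1],[0,0,0,0,0,0.1,1],[0,0,0,0,0,0.1,1],[0,0,0,0,0,0.1,1],[0,0,0,0,0,0.1,1],[0,0,0,0,0,0.1,1],[0,0,0,0,0,0.1,1],[0,0,0,0,0,0.06,1],[0,0,0,0,0,0,1],[0,0,0,0,0,0,1]]]'
python3 - <<'E'
from h import *
w=imaging.grab_frame("top");s=imaging.grab_frame("side");r=imaging.grab_frame("wrist")
b=w["frame"][120:300,0:240]
cv2.imwrite("pics/w9.png",np.vstack([np.hstack([cv2.resize(cv2.convertScaleAbs(b,alpha=1.6),(400,300),interpolation=2),cv2.resize(s["frame"][210:420,280:560],(400,300),interpolation=2)]),np.hstack([cv2.resize(r["frame"],(400,300),interpolation=2),cv2.resize(s["frame"][100:240,170:357],(400,300),interpolation=2)])]))
E
```

```text
time: 26.28
tool_pos: [0.6155, -0.2626, 0.0393]
tool_rot: [0.0, 0.651, 0.759, 0.0]
contact_force: [0.8, -0.7, -0.4]
gripper_width: 1.002
time: 27.78
tool_pos: [0.615, -0.2623, 0.2482]
tool_rot: [-0.001, 0.651, 0.759, -0.0]
contact_force: [-0.5, -0.9, -0.1]
gripper_width: 1.0
```

View pics/w9.png

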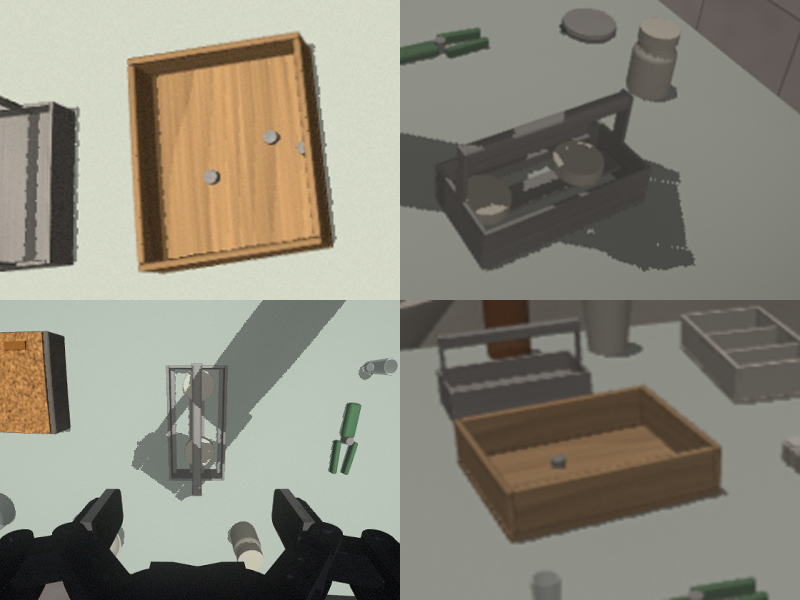

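The top view shows three stoppers in the box, at (270,137), (211,177) and (301,147). The basket is standing where it started with two caps in it, and the gripper is clear.

```bash
python3 -c "
from plant import manip
print(manip.job_done())"
```

```text
the job is handed in; nothing more can be done
None
```

I lifted the sieve by its bar, carried it level to the box and shook out all three stoppers. I then stood it back where it was and handed the job in at about 28 s of the 58 s allowed; no verdict was reported.

- **First grasp missed:** the fingertips sat about 34 mm higher than the reported tool position, so the gripper shut on nothing just above the bar. The pictures showed this, and going 34 mm lower gave a firm grip (opening reading 0.13).
- **Shaking:** I shook it in two bouts of 70 mm strokes, about 15 full strokes in all. After the first bout I could see only two stoppers in the box, so I repeated it.
- **Last checks:** the final pictures show three stoppers in the box and both caps in the sieve. The sieve is upright at its starting place (tool position at release within about 1 mm of the grasp), with the gripper open and well clear.
- **Least certain:** one stopper lies against the box's right inner wall and is only partly visible, but it appears to be on the floor inside.

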